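Drive the seized hinge pin out of a bed-rail knuckle

ROBOT

A 6-joint arm with a two-finger parallel gripper is mounted at the origin on the work surface. World frame = base frame: x ahead of the robot, y to its left, z up, the work surface at z = 0. Lengths are in mm, angles in rad, forces in N, time in s.
With the tool pointing down it reaches from about 300 to 750 mm from the base axis. Payload 8.5 kg.
Tool frame: the origin (TCP) lies midway between the tips of the shut fingers; the grasp point (between the pads) lies 19 mm behind it; z points along the fingers, y is the direction in which the jaws open and shut (so a half turn about z gives the same grasp; the last joint's range is limited). The gripper opens to 85 mm and grips with 20 to 120 N. Pads are 22 mm wide; open, the fingers measure 114 mm over their backs; the gripper's body (76 mm by 85 mm) begins 54 mm behind the grasp point. The pads swing forward as they close: fully open they stand 13 mm farther back than shut.
Start: joints at [-1.385, 0.381, 1.297, -0, 1.464, -0.215], TCP at [214.578, -506.396, 231.322] pointing down, gripper open.
Joint ranges: [-3.11, 3.11], [-0.89, 2.33], [0.22, 2.48], [-1.42, 4.56], [0.17, 2.85], [-2.88, 2.88]. Speed limits (rad/s): [2.39, 2.39, 3.14, 3.14, 3.14, 3.14].

INTERFACE

Orientations are given as a unit quaternion [w, x, y, z].
In Python, from plant import r, imaging gives the robot as it stands. The module is installed in compiled form; this text tells all that it offers.
- The arm moves only by the tool servo_tool, never from a script. Its arguments are lists of equal length, an entry for each row: "xyz": the shift along the tool's x, y, z in m, a list of three; "delta_rot": the turn, a rotation vector about the tool's x, y, z in degrees, a list of three; "grip": the gripper's target within -1 to 1 (fully open at 1, half-way at 0, shut at -1). In form: {"xyz": [[x, y, z], ...], "delta_rot": [[wx, wy, wz], ...], "grip": [grip, ...]}. A call has 1 to 12 rows; each row shifts and turns the pose as measured when the row begins, along the tool's axes as they then stand; what a row does not reach is not made up. A row lasts 1/10 s, in which the tool goes at most 50 mm and 8.59 degrees, less where a joint would pass 70% of its speed; a pose out of reach is approached as far as the arm can. A call with a gripper value outside its range is refused whole. The fingers move at their own pace and stop on an object; "newtons" is the grip in N (left out, the last holds). Time passes only in rows, so rows that do not move let the fingers close. It gives the time, the measured TCP pose, the force and the opening at its end, in the units of the state.
- r.observe(): the state, without advancing time (a new reading comes with each control period).
- imaging.camera(name): name is "scene" or "top" or "wrist"; returns the picture (400x640x3 uint8, red, green, blue); there is no depth.
- imaging.calibration(name): a dict with "fx", "fy", "cx", "cy" (pixels), "extrinsics" (4x4, takes a point from world to camera coordinates). Camera axes: x right, y down, z forward; pixel columns grow to the right and rows downward; lengths in mm; the calibration is good to about 2 mm. A picture is of the moment at which its call begins: read the wrist's pose just before it. calibration takes no time and is no camera call; for the wrist camera it gives the pose at the moment of the call.
- r.hand_in(): hands the job in, once; it reports no verdict.
The state is a dict: "time_s": time; "joint_pos": joint angles; "dq": joint speeds; "tau": joint torques, N m; "ee_pos": TCP position; "eef_rot": TCP orientation; "ft_force": force on the tool from outside, world axes, zero at the start; "wrist_torque": the same for the moment, N m; "finger_gap": opening from 0.0 (shut) to 1.0 (fully open).
Only numpy, scipy, OpenCV 4.12 (cv2) and the standard library are available. Lean on these libraries where they do the work, as an engineer would, in place of code of your own. Each camera call takes 0.05 s, during which the arm holds its last target.

TASK

The hinge pin of the bed's side rail has seized in the blue knuckle: take the orange-handled drift punch from its stand, put its tip into the hole on top of the knuckle and push the pin right out downwards until you feel it come up firm against the pad beneath. Keep the push on the hinge below 25 N throughout. Then stand the punch back in its stand, let go of it, and leave the tub, bottle, syringe and vial where they are.

Things in the scene. Friction and masses are not known exactly. Their poses are not given: they have to be found in the camera images.
- hinge: The hinge, fixed to the table: dark base plate 110 x 90 x 6 mm, two aluminium posts, and on them a blue knuckle block 56 (x) x 78 (y) mm from height 46 to 76 mm, with a 10.5 mm vertical hole right through its middle and an aluminium leaf reaching out to x = 66 mm, top at 65 mm. A rubber-faced screw pad stands on the plate under the hole. Origin: on the table straight below the hole; z up.
- bore_mouth (a point): Centre of the mouth of the hole, on the knuckle's top face, 76 mm above the table. The mouth has a 1.5 mm chamfer.
- pin_top (a point): Centre of the upper end of the brass pin (9.8 mm diameter, 24 mm long), sunk 3 to 9 mm below the mouth at the start. It slides straight down only, takes about 9 N all the way, stays where it is left, and is out when it stands on the screw pad. The pad's height differs each time, so its upper end stops solidly 31 to 43 mm below the mouth; a push of 14 to 20 N there shows that it is firm.
- punch_grip (a point): Centre of the drift punch's orange handle, a square bar 20 x 20 mm (flat sides facing its x and y axes), 64 mm long along z. It stands upright, tip down, in its stand; about 0.16 kg. The handle's lower end, 32 mm under this point, meets a steel hand guard disc 30 mm across, 4 mm thick; under that is a round shank 8 mm in diameter, 56 mm long. A 3 mm cap tops the handle.
- punch_tip (a point): Centre of the flat lower end of the punch's shank, 92 mm below the handle's centre along the punch's axis; its z axis points along the punch towards the handle.
- stand_hole (a point): Centre of the mouth of the hole in the punch's stand, on its top face 64 mm above the table. The stand is fixed: base plate 90 x 90 x 6 mm and grey block 56 x 56 mm, with a vertical 14 mm hole 58 mm deep, mouth chamfered 2 mm. The punch belongs in it tip down, hand guard resting on the block's top face (tip then 8 mm above the table).
- punch: The drift punch as a whole. Origin at its tip, z towards the handle.
- pin: The brass pin. Origin at the centre of its lower end, 24 mm below its upper end.
- sharps_tub: Bystander, loose: red round sharps tub with a white lid, 110 mm across and 141 mm high. Origin: centre of its underside.
- gel_bottle: Bystander, loose: clear hand gel bottle with a white pump, 56 mm across and 151 mm high. Origin: centre of its underside.
- syringe: Bystander, loose: capped syringe lying along its x axis, about 127 mm long and 28 mm wide. Origin: on the table under the middle of its barrel.
- vial: Bystander, loose: small vial with a blue cap, 32 mm across and 55 mm high. Origin: centre of its underside.
Things that resemble listed ones, but are neither listed nor needed, are in the scene too. There is more than one size of the punch; the job needs the middle-sized.

How it is judged:
By the outcome, as a careful person would: the job done as asked, in the order asked, and still so for the second after the job is handed in, with the robot touching nothing.
It also fails if it takes over 59 s, if anything falls off the work surface, if the arm or the gripper's body presses on something with over 40 N, if the wrist force passes 120 N, or if a joint passes its speed limit or range.

## Working session

There is one attempt and no reset: what is moved stays moved. The work goes in short steps, Python scripts to look and compute and a tool call to move; the robot and the scene stay as the last step left them, time stands still between calls to the robot, and variables do not carry over. Pictures are saved under pics/ and viewed, and the job is handed in when it is done.

Besides the shell and the picture viewer there is one more tool, called as name(argument=value, ...) on one line, values as JSON. servo_tool: Moves the arm, as the interface text tells. Its arguments: {"type":"object","properties":{"xyz":{"type":"array"},"delta_rot":{"type":"array"},"grip":{"type":"array"},"newtons":{"type":"number"}},"required":["xyz","delta_rot","grip"]}

```bash
mkdir -p pics; ls
python3 - <<'E'
from plant import r, imaging
import cv2
print(r.observe())
for n in ("scene","top"):
    c=imaging.calibration(n); print(n,c)
    cv2.imwrite(f"pics/{n}0.png",cv2.cvtColor(imaging.camera(n),cv2.COLOR_RGB2BGR))
E
```

```text
pics
{'time_s': 0.0, 'joint_pos': array([-1.38529646e+00,  3.81177456e-01,  1.29829296e+00, -5.21078848e-06,
        1.46360145e+00, -2.15275229e-01]), 'dq': array([ 0.00130726,  0.00012457, -0.00088289,  0.00145081,  0.00178852,
        0.00120524]), 'tau': array([-1.35101818e-03, -4.48462415e+01, -2.31272686e+01, -2.41372754e-04,
        4.76958492e-03,  2.35536919e-05]), 'ee_pos': array([ 214.52356769, -506.10313702,  230.71087966]), 'eef_rot': array([-7.39565252e-04,  9.79989186e-01,  1.99049360e-01,  8.42070500e-06]), 'ft_force': array([-0.31130487,  0.80816067, -0.07982872]), 'wrist_torque': array([-0.00426442, -0.01515382,  0.01471357]), 'finger_gap': 1.005623429254572}
scene {'fx': 382.4761692701787, 'fy': 382.4761692701787, 'cx': 326.6141102987554, 'cy': 203.17483716583263, 'extrinsics': array([[ 7.78294223e-01,  6.27607570e-01,  1.91530726e-02,
        -4.64741328e+02],
       [ 4.65461659e-01, -5.56207398e-01, -6.88461164e-01,
        -2.15919276e+02],
       [-4.21430358e-01,  5.44740368e-01, -7.25020266e-01,
         1.05688512e+03],
       [ 0.00000000e+00,  0.00000000e+00,  0.00000000e+00,
         1.00000000e+00]])}
top {'fx': 420.735284801991, 'fy': 420.735284801991, 'cx': 315.7717666680003, 'cy': 203.44215284221679, 'extrinsics': array([[-1.65614037e-02, -9.99435885e-01, -2.92169884e-02,
         3.46117768e+01],
       [-9.97747572e-01,  1.84190480e-02, -6.45021041e-02,
         5.67870283e+02],
       [ 6.50038666e-02,  2.80829338e-02, -9.97489772e-01,
         1.01649208e+03],
       [ 0.00000000e+00,  0.00000000e+00,  0.00000000e+00,
         1.00000000e+00]])}
```

View pics/scene0.png

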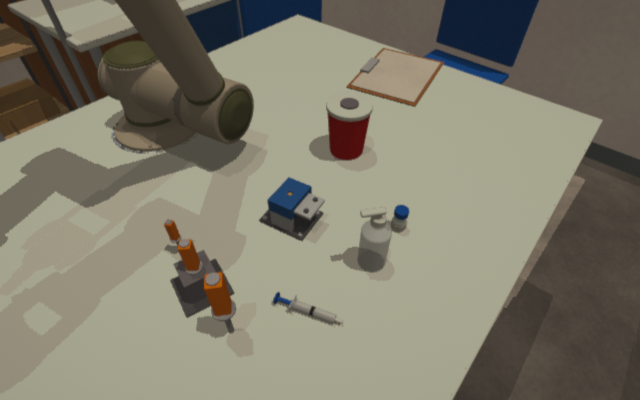

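View pics/top0.png

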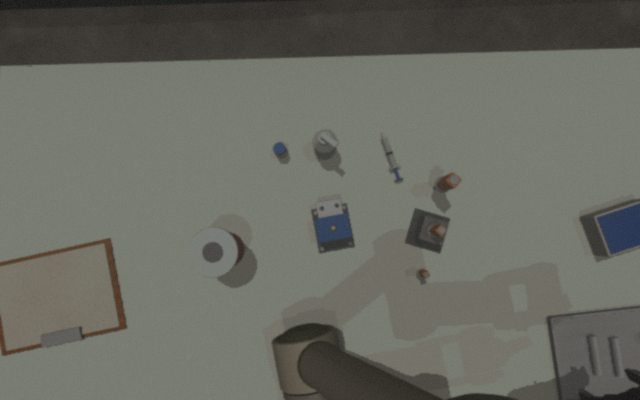

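Punch candidates in the scene view are a small one at (172,231), a middle one in the stand block at (189,255), and a large one at (218,295). The middle-sized one in the stand fits the description. I'll check it in a close crop.

Run:
```python
import cv2,numpy as np
s=cv2.imread("pics/scene0.png"); t=cv2.imread("pics/top0.png")
a=cv2.resize(s[210:340,140:270],(400,400),interpolation=cv2.INTER_CUBIC)
b=cv2.resize(t[160:290,380:510],(400,400),interpolation=cv2.INTER_CUBIC)
c=cv2.resize(s[170:240,250:330],(400,350),interpolation=cv2.INTER_CUBIC)
d=cv2.resize(t[190:260,300:370],(350,350),interpolation=cv2.INTER_CUBIC)
im=np.zeros((600,800,3),np.uint8)
im[:400,:400]=a; im[:400,400:]=np.clip(b*1.6,0,255)
cv2.imwrite("pics/crop1.png",im[:400])
im=np.zeros((350,750,3),np.uint8); im[:,:400]=c; im[:,400:]=np.clip(d*1.6,0,255)
cv2.imwrite("pics/crop2.png",im)
```

```text
(no output)
```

View pics/crop1.png

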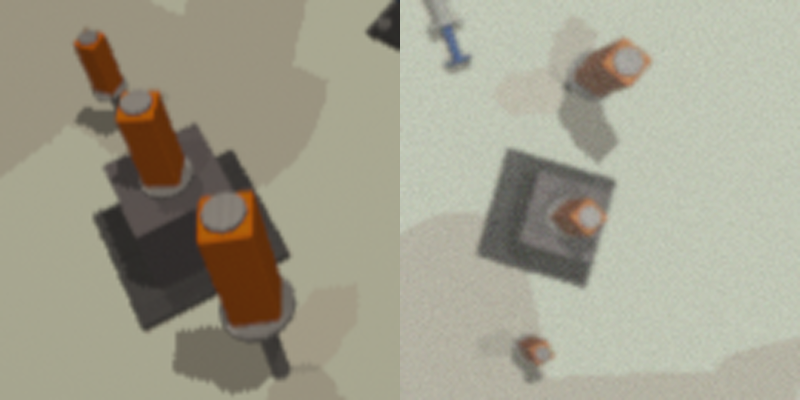

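View pics/crop2.png

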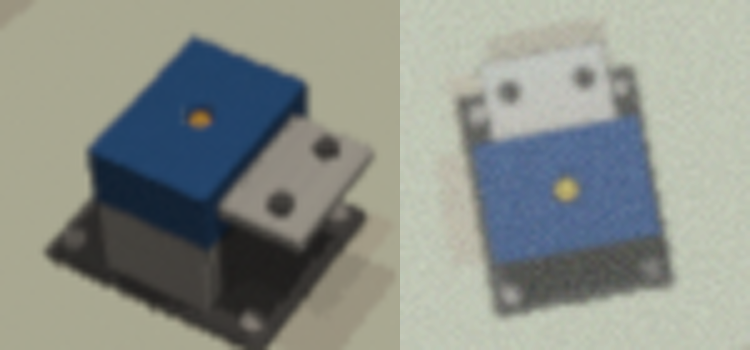

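```bash
cat > h.py <<'E'
import numpy as np,cv2
from plant import r, imaging
from scipy.spatial.transform import Rotation as R
def ray(c,u,v):
    E=c["extrinsics"];Rm=E[:3,:3];o=-Rm.T@E[:3,3]
    d=Rm.T@np.array([(u-c["cx"])/c["fx"],(v-c["cy"])/c["fy"],1.]);return o,d/np.linalg.norm(d)
def plane(c,u,v,z):
    o,d=ray(c,u,v);return o+d*(z-o[2])/d[2]
def two(c1,p1,c2,p2):
    o1,d1=ray(c1,*p1);o2,d2=ray(c2,*p2)
    A=np.stack([d1,-d2],1);s=np.linalg.lstsq(A,o2-o1,rcond=None)[0]
    a=o1+s[0]*d1;b=o2+s[1]*d2;return (a+b)/2,np.linalg.norm(a-b)
def proj(c,p):
    q=c["extrinsics"][:3,:3]@np.asarray(p,float)+c["extrinsics"][:3,3];return c["fx"]*q[0]/q[2]+c["cx"],c["fy"]*q[1]/q[2]+c["cy"]
def pose():
    s=r.observe();q=s["eef_rot"];return s["ee_pos"],R.from_quat([q[1],q[2],q[3],q[0]]).as_matrix(),s
E
python3 - <<'E'
from h import *
S=imaging.calibration("scene");T=imaging.calibration("top")
print("cap",two(S,(184.5,242.8),T,(441.7,230.2)),plane(S,184.5,242.8,135),plane(T,441.7,230.2,135))
ps=(199/5+250,115/5+170);pt=(333.2,228)
print("mouth",two(S,ps,T,pt),plane(S,*ps,74),plane(T,*pt,74))
# blue top-face corners in scene crop & top crop
for q in [(196,38),(305,85),(210,200),(90,150)]:
    print("corner S",plane(S,q[0]/5+250,q[1]/5+170,76))
for q in [(638,115),(663,235),(497,265),(473,145)]:
    print("corner T",plane(T,(q[0]-400)/5+300,q[1]/5+190,76))
for q in [(195,125),(242,183),(125,238),(103,165)]:
    print("stand S",plane(S,q[0]/3.077+140,q[1]/3.077+210,64))
for q in [(508,149),(616,181),(583,288),(477,256)]:
    print("plate T",plane(T,(q[0]-400)/3.077+380,q[1]/3.077+160,6))
p,Rm,s=pose()
print(p,Rm)
W=imaging.calibration("wrist");E=W["extrinsics"]
o=-E[:3,:3].T@E[:3,3]
print("wrist cam in tool", Rm.T@(o-p), "axes\n",Rm.T@E[:3,:3].T, W["fx"],W["cx"],W["cy"])
E
```

```text
cap (array([ 498.78960914, -248.86846217,  131.90155502]), np.float64(2.8358628411273656)) [ 502.39685123 -248.81475968  135.        ] [ 497.99709876 -249.25117269  135.        ]
mouth (array([508.34653058, -15.04089631,  72.26341673]), np.float64(3.7473437542788446)) [510.91735394 -14.93837536  74.        ] [507.017995   -16.35144944  74.        ]
corner S [480.1378286   16.73603195  76.        ]
corner S [533.94216192  24.63841262  76.        ]
corner S [547.405834   -48.07280039  76.        ]
corner S [492.52681149 -58.72434387  76.        ]
corner T [541.12373992 -50.31472557  76.        ]
corner T [485.53445354 -60.63849529  76.        ]
corner T [472.95455105  16.18655495  76.        ]
corner T [528.56215245  26.37002691  76.        ]
stand S [ 484.33810496 -215.74094908   64.        ]
stand S [ 536.61760054 -224.64790187   64.        ]
stand S [ 515.52224483 -287.8222153    64.        ]
stand S [ 466.76600571 -266.74842672   64.        ]
plate T [ 552.35107267 -220.41166975    6.        ]
plate T [ 525.1630171  -305.46036637    6.        ]
plate T [ 440.43713545 -276.25278657    6.        ]
plate T [ 467.13842366 -193.06415337    6.        ]
[ 214.55790512 -506.14974245  230.7678905 ] [[ 9.20737127e-01  3.90183399e-01 -2.40857388e-04]
 [ 3.90183369e-01 -9.20736256e-01  1.29828949e-03]
 [ 2.84804877e-04 -1.28936188e-03 -9.99999128e-01]]
wrist cam in tool [  64.93062253    0.58845255 -142.81934191] axes
 [[-1.34695382e-04 -9.65840110e-01 -2.59138697e-01]
 [ 9.99998678e-01  2.89751215e-04 -1.59971689e-03]
 [ 1.62015649e-03 -2.59138570e-01  9.65838794e-01]] 351.2419778989178 319.6690348655737 208.59551733403725
```

servo_tool(xyz=[[0.04, -0.014, 0], [0.04, -0.014, 0], [0.04, -0.014, 0], [0.04, -0.014, 0], [0.04, -0.014, 0], [0.04, -0.014, 0], [0.04, -0.014, 0], [0.04, -0.014, 0], [0.04, -0.014, 0], [0, 0, 0]], delta_rot=[[0, 0, 0], [0, 0, 0], [0, 0, 0], [0, 0, 0], [0, 0, 0], [0, 0, 0], [0, 0, 0], [0, 0, 0], [0, 0, 0], [0, 0, 0]], grip=[1, 1, 1, 1, 1, 1, 1, 1, 1, 1], newtons=60)

```text
time_s: 1.1
ee_pos: [506.1, -239.8, 227.2]
eef_rot: [-0.004, 0.98, 0.197, -0.001]
ft_force: [-1.0, -0.0, -0.7]
finger_gap: 1.001
```

Run:
```python
from h import *
p,Rm,s=pose();W=imaging.calibration("wrist");im=imaging.camera("wrist")
cv2.imwrite("pics/w1.png",cv2.cvtColor(im,cv2.COLOR_RGB2BGR))
import pickle;pickle.dump((p,Rm,W),open("w1.pkl","wb"))
print(p,Rm[:,0],s["ft_force"],s["joint_pos"],s["time_s"])
```

```text
[ 506.06387507 -239.84668404  227.21512385] [ 0.92254844  0.38588013 -0.00095401] [-1.03638088 -0.03399263 -0.65300267] [-0.65553841  0.40432376  1.27143666  0.00334902  1.47358967  0.51876212] 1.1
```

View pics/w1.png

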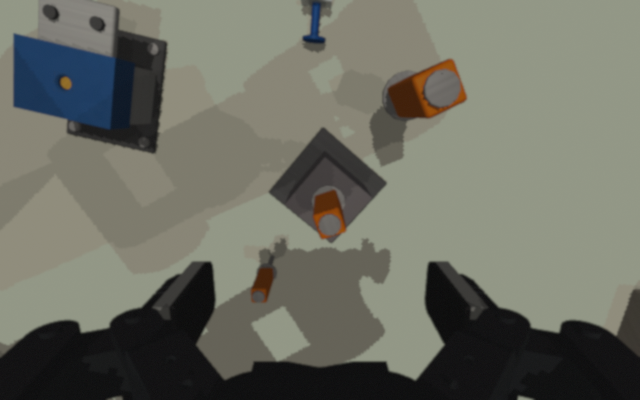

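Run:
```python
import cv2,numpy as np
s=cv2.imread("pics/w1.png")
a=cv2.resize(s[175:250,290:365],(400,400),interpolation=cv2.INTER_CUBIC)
b=cv2.resize(s[45:120,30:105],(400,400),interpolation=cv2.INTER_CUBIC)
cv2.imwrite("pics/crop3.png",np.hstack([a,b]))
hsv=cv2.cvtColor(s,cv2.COLOR_BGR2HSV)
m=cv2.inRange(hsv,(3,140,150),(20,255,255))
n,l,st,c=cv2.connectedComponentsWithStats(m)
for i in range(1,n):
    if st[i,4]>40: print(st[i],c[i])
```

```text
(no output)
```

View pics/crop3.png

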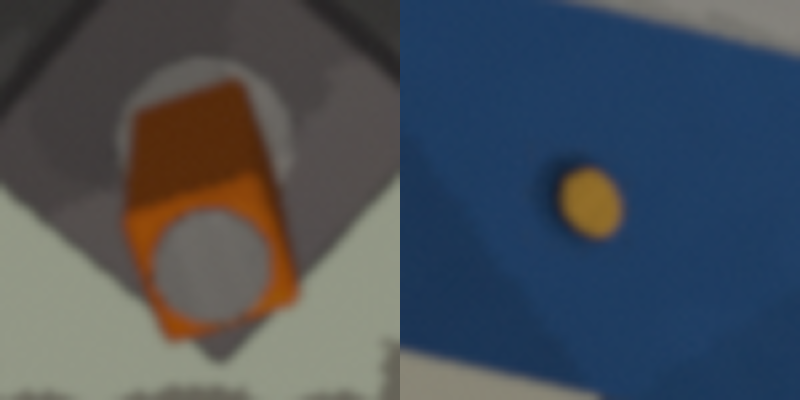

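Run:
```python
from h import *
import pickle;p,Rm,W=pickle.load(open("w1.pkl","rb"))
k=75/400
cor=np.array([plane(W,x*k+290,y*k+175,132)[:2] for x,y in [(127,212),(258,172),(300,298),(170,340)]])
print(cor,cor.mean(0)); e=np.diff(np.vstack([cor,cor[:1]]),axis=0);print(np.linalg.norm(e,axis=1),np.degrees(np.arctan2(e[:,1],e[:,0])))
print("cap",plane(W,213*k+290,265*k+175,135))
print("guard",plane(W,205*k+290,140*k+175,68))
q=np.array([plane(W,x,y,6)[:2] for x,y in [(322,128),(386,183),(332,242),(270,190)]]);print("plate",q,q.mean(0))
print("tool yaw",np.degrees(np.arctan2(Rm[1,0],Rm[0,0])), "z",Rm[:,2])
for x,y in [(553,205),(562,165),(590,205)]: print("pin/mouth",plane(W,(x-400)*k+30,y*k+45,76))
S=imaging.calibration("scene");T=imaging.calibration("top")
print("large",two(S,(222/3.077+140,211/3.077+210),T,(228/3.077+380,62/3.077+160)))
print("small",two(S,(88/3.077+140,36/3.077+210),T,(142/3.077+380,353/3.077+160)))
```

```text
[[ 501.0151771  -236.80388147]
 [ 512.75371624 -250.57520005]
 [ 498.94394344 -262.69666782]
 [ 486.6882989  -248.98830803]] [ 499.85028392 -249.76601434]
[18.0953728  18.3749777  18.38803827 18.80743708] [ -49.55604641 -138.72509823  131.79757567   40.37981031]
cap [ 499.53655933 -249.73595965  135.        ]
guard [ 499.83998846 -249.48566092   68.        ]
plate [[ 553.70673256 -220.42412951]
 [ 527.71528664 -304.26868497]
 [ 445.1018665  -278.00176293]
 [ 473.35733896 -194.42172512]] [ 499.97030616 -249.27907563]
tool yaw 22.698401298150692 z [-0.00411707  0.00737072 -0.99996436]
pin/mouth [507.15942911 -12.77700014  76.        ]
pin/mouth [513.27884034 -12.86190123  76.        ]
pin/mouth [509.30198236 -17.91214361  76.        ]
large (array([ 603.70670789, -271.6160826 ,  159.54154258]), np.float64(1.9801011226809575))
small (array([ 398.83034982, -222.79870878,   86.35035739]), np.float64(2.437617423604592))
```

```bash
cat >> h.py <<'E'
def plan(tx,ty,tz,yaw,show=True):
    p,Rm,s=pose();c,sn=np.cos(np.radians(yaw)),np.sin(np.radians(yaw))
    G=np.array([[c,sn,0],[sn,-c,0],[0,0,-1.]])
    d=Rm.T@(np.array([tx,ty,tz])-p);w=np.degrees(R.from_matrix(Rm.T@G).as_rotvec())
    print("t",round(s["time_s"],2),"pos",p.round(1),"tool d mm",d.round(1),"rot deg",w.round(2),"F",s["ft_force"].round(1),"gap",round(s["finger_gap"],3))
E
python3 -c "
from h import *
plan(499.8,-249.6,227,40.6)"
```

```text
t 1.15 pos [ 504.8 -241.2  227.1] tool d mm [-7.8  5.8  0.1] rot deg [ -0.49   0.03 -17.97] F [-0.3 -0.1 -0.9] gap 1.002
```

servo_tool(xyz=[[-0.003, 0.002, 0], [-0.003, 0.002, 0], [-0.002, 0.002, 0], [0, 0, 0], [0, 0, 0]], delta_rot=[[-0.2, 0, -6], [-0.2, 0, -6], [-0.1, 0, -6], [0, 0, 0], [0, 0, 0]], grip=[1, 1, 1, 1, 1])

```text
time_s: 1.65
ee_pos: [497.6, -252.9, 225.8]
eef_rot: [-0.001, 0.937, 0.35, -0.002]
ft_force: [-0.5, 0.6, -0.7]
finger_gap: 1.0
```

```bash
python3 -c "
from h import *
plan(499.8,-249.6,81,40.6)"
```

```text
t 1.65 pos [ 497.6 -252.9  225.8] tool d mm [  4.2  -0.6 144.8] rot deg [-0.17  0.16  0.35] F [-0.5  0.6 -0.7] gap 1.0
```

servo_tool(xyz=[[0.002, 0, 0.02], [0.001, 0, 0.03], [0.001, 0, 0.03], [0, 0, 0.02], [0, 0, 0.01], [0, 0, 0]], delta_rot=[[-0.1, 0.1, 0.3], [0, 0, 0], [0, 0, 0], [0, 0, 0], [0, 0, 0], [0, 0, 0]], grip=[1, 1, 1, 1, 1, 1])

```text
time_s: 2.25
ee_pos: [499.5, -252.4, 113.2]
eef_rot: [0.001, 0.941, 0.339, -0.0]
ft_force: [0.3, 1.0, 0.9]
finger_gap: 1.002
```

```bash
python3 -c "
from h import *
plan(499.8,-249.6,81,40.6)
cv2.imwrite('pics/w2.png',cv2.cvtColor(imaging.camera('wrist'),cv2.COLOR_RGB2BGR))"
```

```text
t 2.25 pos [ 499.5 -252.4  113.2] tool d mm [ 2.1 -2.  32.2] rot deg [ 0.09  0.05 -0.97] F [0.3 1.  0.9] gap 1.002
```

View pics/w2.png

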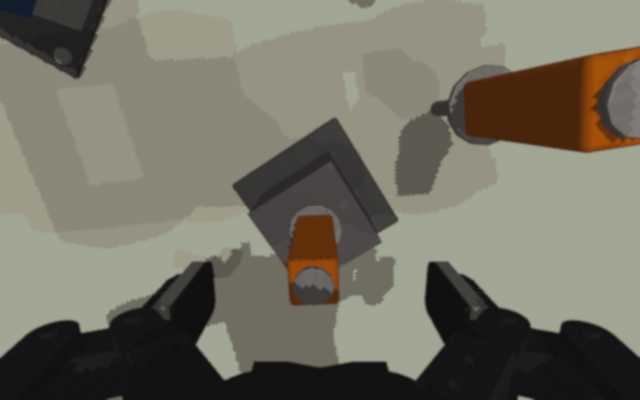

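The handle (cap at (314,285)) is square to the jaws, with fingers clear on both sides. I'll descend and close.

servo_tool(xyz=[[0.002, -0.002, 0.015], [0, 0, 0.012], [0, 0, 0.005], [0, 0, 0], [0, 0, 0]], delta_rot=[[0, 0, -1], [0, 0, 0], [0, 0, 0], [0, 0, 0], [0, 0, 0]], grip=[1, 1, 1, 1, 1])

```text
time_s: 2.8
ee_pos: [502.1, -252.0, 85.4]
eef_rot: [0.005, 0.938, 0.346, 0.002]
ft_force: [-0.1, -0.5, 0.8]
finger_gap: 1.004
```

```bash
python3 -c "
from h import *
plan(499.8,-249.6,81,40.6)"
```

```text
t 2.8 pos [ 502.1 -252.    85.4] tool d mm [-0.2 -3.4  4.3] rot deg [ 0.65 -0.05 -0.13] F [-0.1 -0.5  0.8] gap 1.004
```

servo_tool(xyz=[[0, -0.003, 0.004], [0, 0, 0], [0, 0, 0]], delta_rot=[[0.6, 0, 0], [0, 0, 0], [0, 0, 0]], grip=[1, 1, 1])

```text
time_s: 3.1
ee_pos: [500.4, -250.0, 82.2]
eef_rot: [0.001, 0.938, 0.346, 0.001]
ft_force: [-0.3, 0.5, -0.6]
finger_gap: 1.0
```

```bash
python3 -c "
from h import *
plan(499.8,-249.6,81,40.6)"
```

```text
t 3.1 pos [ 500.4 -250.    82.2] tool d mm [-0.2 -0.7  1.2] rot deg [ 0.12 -0.08 -0.15] F [-0.3  0.5 -0.6] gap 1.0
```

servo_tool(xyz=[[0, 0, 0], [0, 0, 0], [0, 0, 0], [0, 0, 0], [0, 0, 0], [0, 0, 0], [0, 0, 0], [0, 0, 0], [0, 0, 0], [0, 0, 0]], delta_rot=[[0, 0, 0], [0, 0, 0], [0, 0, 0], [0, 0, 0], [0, 0, 0], [0, 0, 0], [0, 0, 0], [0, 0, 0], [0, 0, 0], [0, 0, 0]], grip=[-1, -1, -1, -1, -1, -1, -1, -1, -1, -1], newtons=90)

```text
time_s: 4.1
ee_pos: [500.7, -250.1, 82.8]
eef_rot: [0.001, 0.938, 0.346, 0.001]
ft_force: [0.5, -0.6, 1.3]
finger_gap: 0.22
```

```bash
python3 -c "
from h import *
plan(499.8,-249.6,180,40.6)"
```

```text
t 4.1 pos [ 500.7 -250.1   82.8] tool d mm [ -0.2  -0.7 -97.2] rot deg [ 0.17 -0.09 -0.15] F [ 0.5 -0.6  1.3] gap 0.22
```

servo_tool(xyz=[[0, 0, -0.01], [0, 0, -0.02], [0, 0, -0.025], [0, 0, -0.025], [0, 0, -0.025], [0, 0, -0.015], [0, 0, 0], [0, 0, 0]], delta_rot=[[0, 0, 0], [0, 0, 0], [0, 0, 0], [0, 0, 0], [0, 0, 0], [0, 0, 0], [0, 0, 0], [0, 0, 0]], grip=[-1, -1, -1, -1, -1, -1, -1, -1])

```text
time_s: 4.9
ee_pos: [499.3, -249.3, 209.8]
eef_rot: [0.0, 0.938, 0.346, 0.001]
ft_force: [0.1, 1.1, -1.3]
finger_gap: 0.224
```

```bash
python3 -c "
from h import *
plan(509,-15,185,40.6)
cv2.imwrite('pics/w3.png',cv2.cvtColor(imaging.camera('wrist'),cv2.COLOR_RGB2BGR))
cv2.imwrite('pics/s3.png',cv2.cvtColor(imaging.camera('scene'),cv2.COLOR_RGB2BGR))"
```

```text
t 4.9 pos [ 499.3 -249.3  209.8] tool d mm [ 159.3 -172.    24.8] rot deg [ 0.05 -0.06 -0.15] F [ 0.1  1.1 -1.3] gap 0.224
```

View pics/s3.png

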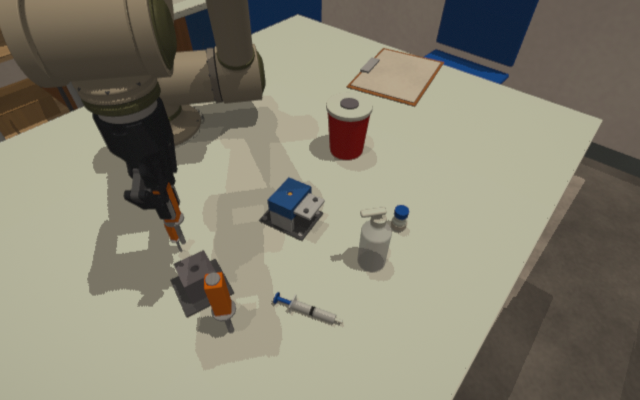

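View pics/w3.png

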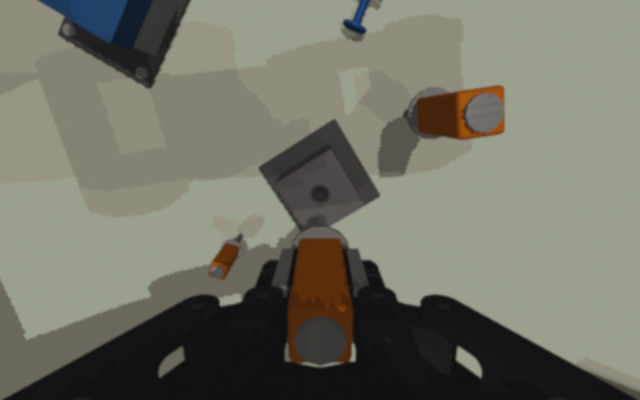

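```bash
python3 -c "
from h import *
im=cv2.imread('pics/w3.png');W=imaging.calibration('wrist')
print(plane(W,320,194,64))
cv2.imwrite('pics/c4.png',cv2.resize(im[160:250,270:370],(800,600) ,interpolation=cv2.INTER_CUBIC))"
```

```text
[ 499.78520634 -249.09065067   64.        ]
```

servo_tool(xyz=[[0.01, -0.01, 0], [0.02, -0.022, 0], [0.021, -0.023, 0], [0.021, -0.023, 0], [0.021, -0.023, 0], [0.021, -0.023, 0], [0.02, -0.022, 0], [0.01, -0.01, 0], [0, 0, 0], [0, 0, 0], [0, 0, 0]], delta_rot=[[0, 0, 0], [0, 0, 0], [0, 0, 0], [0, 0, 0], [0, 0, 0], [0, 0, 0], [0, 0, 0], [0, 0, 0], [0, 0, 0], [0, 0, 0], [0, 0, 0]], grip=[-1, -1, -1, -1, -1, -1, -1, -1, -1, -1, -1])

```text
time_s: 6.1
ee_pos: [503.0, -21.0, 201.9]
eef_rot: [-0.007, 0.938, 0.346, -0.005]
ft_force: [0.9, -0.1, -1.0]
finger_gap: 0.22
```

View pics/c4.png

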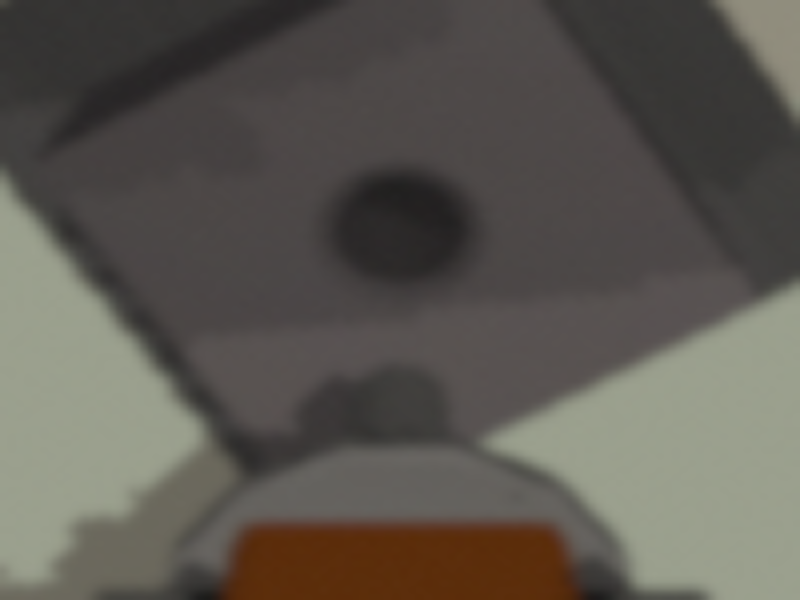

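```bash
python3 -c "
from h import *
import pickle
plan(509,-15,170,40.6)
p,Rm,s=pose();W=imaging.calibration('wrist');pickle.dump((p,Rm,W),open('w5.pkl','wb'))
cv2.imwrite('pics/w5.png',cv2.cvtColor(imaging.camera('wrist'),cv2.COLOR_RGB2BGR))
cv2.imwrite('pics/s5.png',cv2.cvtColor(imaging.camera('scene'),cv2.COLOR_RGB2BGR))"
```

```text
t 6.1 pos [503.  -21.  201.9] tool d mm [ 8.6 -0.1 31.9] rot deg [-0.94  0.29 -0.09] F [ 0.9 -0.1 -1. ] gap 0.22
```

View pics/w5.png

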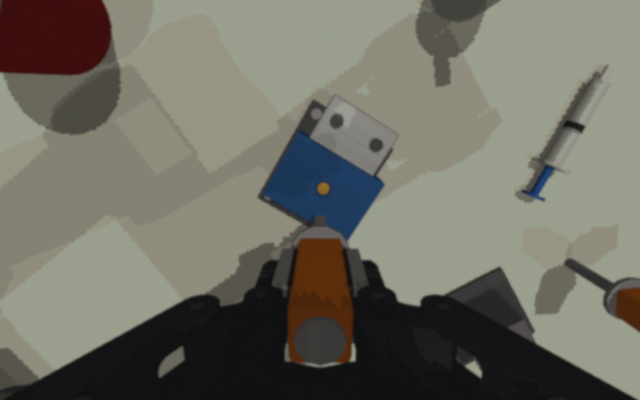

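View pics/s5.png

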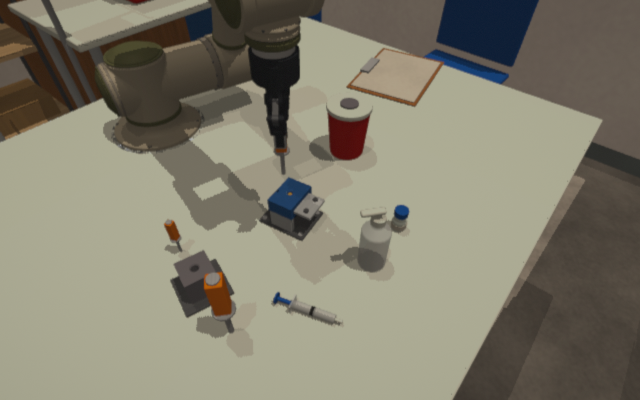

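```bash
python3 -c "
from h import *
import pickle
im=cv2.imread('pics/w5.png')
cv2.imwrite('pics/c5.png',cv2.resize(im[160:250,270:370],(800,720) ,interpolation=cv2.INTER_CUBIC))
p,Rm,W=pickle.load(open('w5.pkl','rb'))
tip=p+Rm[:,2]*74.8
print('tip expected',tip,proj(W,tip))
"
```

```text
tip expected [501.89506858 -20.27446881 127.13182389] (np.float64(319.5623854612823), np.float64(218.37874179162526))
```

View pics/c5.png

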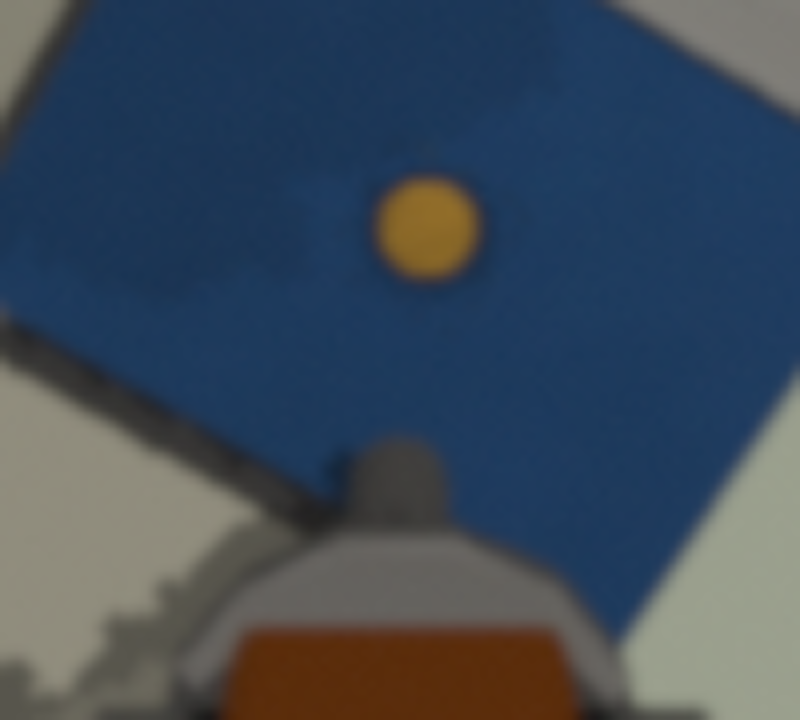

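```bash
python3 -c "
from h import *
import pickle
p,Rm,W=pickle.load(open('w5.pkl','rb'))
for z in (67,70,73,76): print(z,plane(W,323.5,188.5,z))
# knuckle top corners crop? 
plan(508,-15.5,180,40.6)
"
```

```text
67 [508.5151422  -17.35535294  67.        ]
70 [509.01348711 -16.95653587  70.        ]
73 [509.51183202 -16.5577188   73.        ]
76 [510.01017692 -16.15890173  76.        ]
t 6.2 pos [503.1 -21.3 202. ] tool d mm [ 7.6 -0.9 22. ] rot deg [-0.93  0.28 -0.13] F [ 0.3 -0.5 -0.8] gap 0.226
```

servo_tool(xyz=[[0.003, 0, 0.005], [0.003, 0, 0.012], [0, 0, 0.008], [0, 0, 0.002], [0, 0, 0], [0, 0, 0]], delta_rot=[[-0.5, 0.2, 0], [-0.4, 0.1, 0], [0, 0, 0], [0, 0, 0], [0, 0, 0], [0, 0, 0]], grip=[-1, -1, -1, -1, -1, -1])

```text
time_s: 6.8
ee_pos: [508.0, -19.3, 173.2]
eef_rot: [0.0, 0.939, 0.344, 0.001]
ft_force: [0.5, -0.7, -2.1]
finger_gap: 0.218
```

```bash
python3 -c "
from h import *
import pickle
plan(509,-17,165,40.6)
p,Rm,s=pose();W=imaging.calibration('wrist');pickle.dump((p,Rm,W),open('w6.pkl','wb'))
im=cv2.cvtColor(imaging.camera('wrist'),cv2.COLOR_RGB2BGR);cv2.imwrite('pics/w6.png',im)
tip=p+Rm[:,2]*74.8;print(tip,proj(W,tip),proj(W,(509,-17,70)))
cv2.imwrite('pics/c6.png',cv2.resize(im[160:250,270:370],(800,720) ,interpolation=cv2.INTER_CUBIC))"
```

```text
t 6.8 pos [508.  -19.3 173.2] tool d mm [ 2.2 -1.2  8.2] rot deg [ 0.05 -0.04 -0.36] F [ 0.5 -0.7 -2.1] gap 0.218
[508.13990877 -19.3654987   98.39269384] (np.float64(319.563331458292), np.float64(218.37951353643393)) (np.float64(317.8632036697306), np.float64(204.29171481500265))
```

View pics/c6.png

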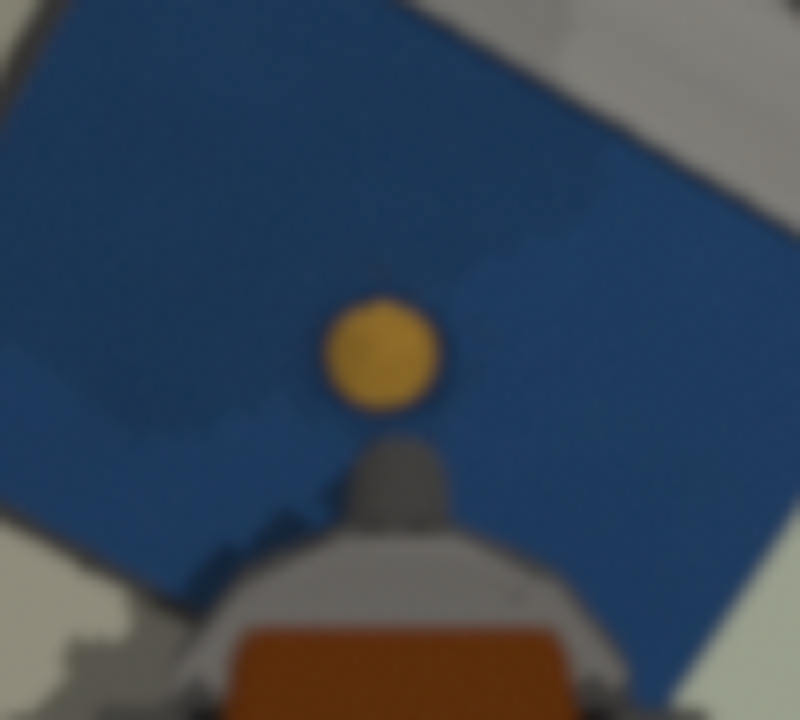

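servo_tool(xyz=[[0.0025, -0.0012, 0.005], [0, 0, 0.003], [0, 0, 0], [0, 0, 0]], delta_rot=[[0, 0, -0.3], [0, 0, 0], [0, 0, 0], [0, 0, 0]], grip=[-1, -1, -1, -1])

```text
time_s: 7.25
ee_pos: [509.6, -16.6, 165.2]
eef_rot: [0.001, 0.938, 0.347, 0.001]
ft_force: [0.8, 0.5, -1.7]
finger_gap: 0.22
```

```bash
python3 -c "
from h import *
import pickle
plan(509.3,-16.7,151,40.6)
p,Rm,s=pose();W=imaging.calibration('wrist')
im=cv2.cvtColor(imaging.camera('wrist'),cv2.COLOR_RGB2BGR);cv2.imwrite('pics/w7.png',im)
tip=p+Rm[:,2]*74.8;print(tip,proj(W,(509,-17,70)))
cv2.imwrite('pics/c7.png',cv2.resize(im[160:250,270:370],(800,720) ,interpolation=cv2.INTER_CUBIC))"
```

```text
t 7.25 pos [509.6 -16.6 165.2] tool d mm [-0.3 -0.2 14.2] rot deg [ 0.12 -0.09 -0.03] F [ 0.8  0.5 -1.7] gap 0.22
[509.80705175 -16.68501794  90.36235972] (np.float64(319.14488059558425), np.float64(211.23544109651152))
```

View pics/c7.png

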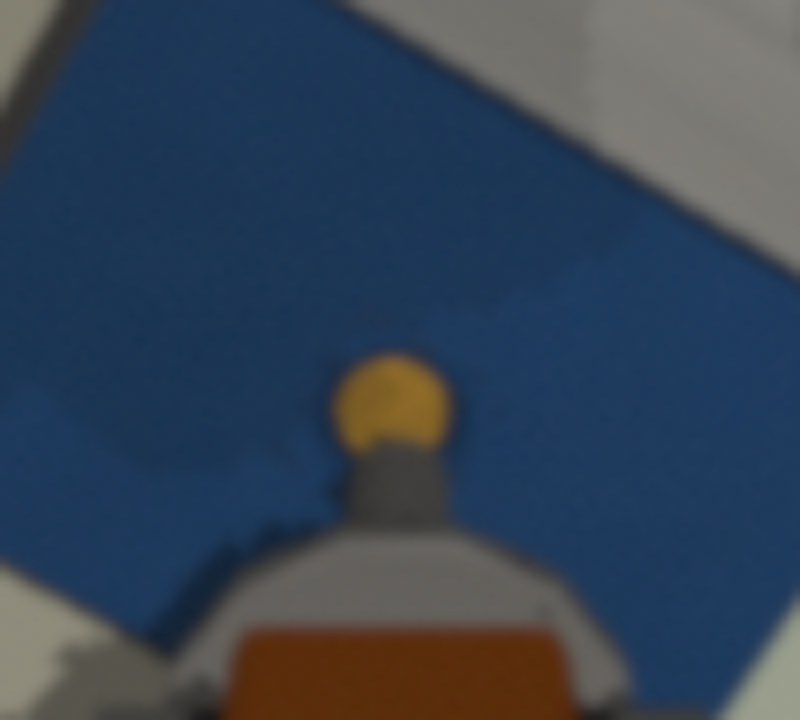

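Laterally aligned: pin centre at crop column 392, shank at 397 (0.4 mm apart). I'll descend in small steps.

servo_tool(xyz=[[0, 0, 0.006], [0, 0, 0.004], [0, 0, 0], [0, 0, 0]], delta_rot=[[0, 0, 0], [0, 0, 0], [0, 0, 0], [0, 0, 0]], grip=[-1, -1, -1, -1])

```text
time_s: 7.7
ee_pos: [509.6, -16.7, 154.3]
eef_rot: [0.001, 0.938, 0.347, 0.001]
ft_force: [0.3, 0.3, -1.1]
finger_gap: 0.221
```

```bash
python3 -c "
from h import *
plan(509.3,-16.7,145,40.6)"
```

```text
t 7.7 pos [509.6 -16.7 154.3] tool d mm [-0.2 -0.2  9.3] rot deg [ 0.12 -0.09 -0.03] F [ 0.3  0.3 -1.1] gap 0.221
```

Tip is at about 79.5. Next I'll go 3 mm at a time into the mouth.

servo_tool(xyz=[[0, 0, 0.003], [0, 0, 0.001], [0, 0, 0]], delta_rot=[[0, 0, 0], [0, 0, 0], [0, 0, 0]], grip=[-1, -1, -1])

```text
time_s: 8.0
ee_pos: [509.7, -16.7, 150.0]
eef_rot: [0.001, 0.938, 0.347, 0.001]
ft_force: [-0.1, -1.1, -1.4]
finger_gap: 0.223
```

servo_tool(xyz=[[0, 0, 0.002], [0, 0, 0.001], [0, 0, 0]], delta_rot=[[0, 0, 0], [0, 0, 0], [0, 0, 0]], grip=[-1, -1, -1])

```text
time_s: 8.3
ee_pos: [509.8, -16.8, 147.4]
eef_rot: [0.001, 0.938, 0.347, 0.002]
ft_force: [-1.7, 0.2, 0.5]
finger_gap: 0.217
```

servo_tool(xyz=[[0, 0, 0.002], [0, 0, 0.001], [0, 0, 0]], delta_rot=[[0, 0, 0], [0, 0, 0], [0, 0, 0]], grip=[-1, -1, -1])

```text
time_s: 8.6
ee_pos: [509.9, -16.7, 145.7]
eef_rot: [0.001, 0.938, 0.347, 0.002]
ft_force: [0.3, 0.0, -0.9]
finger_gap: 0.228
```

servo_tool(xyz=[[0, 0, 0.002], [0, 0, 0.001], [0, 0, 0]], delta_rot=[[0, 0, 0], [0, 0, 0], [0, 0, 0]], grip=[-1, -1, -1])

```text
time_s: 8.9
ee_pos: [510.0, -16.7, 143.7]
eef_rot: [0.002, 0.938, 0.347, 0.003]
ft_force: [-0.6, -0.3, 1.0]
finger_gap: 0.22
```

servo_tool(xyz=[[0, 0, 0.002], [0, 0, 0.001], [0, 0, 0]], delta_rot=[[0, 0, 0], [0, 0, 0], [0, 0, 0]], grip=[-1, -1, -1])

```text
time_s: 9.2
ee_pos: [510.0, -16.6, 141.5]
eef_rot: [0.002, 0.938, 0.347, 0.003]
ft_force: [-1.6, -0.0, 2.1]
finger_gap: 0.224
```

```bash
python3 -c "
from h import *
plan(509.3,-16.7,140,40.6)"
```

```text
t 9.2 pos [510.  -16.6 141.5] tool d mm [-0.6 -0.4  1.5] rot deg [ 0.35 -0.23 -0.01] F [-1.6 -0.   2.1] gap 0.224
```

servo_tool(xyz=[[-0.0005, -0.0003, 0.001], [0, 0, 0.001], [0, 0, 0]], delta_rot=[[0.3, -0.2, 0], [0, 0, 0], [0, 0, 0]], grip=[-1, -1, -1])

```text
time_s: 9.5
ee_pos: [510.3, -16.8, 140.5]
eef_rot: [0.001, 0.938, 0.347, 0.002]
ft_force: [-0.8, 0.3, 1.7]
finger_gap: 0.222
```

```bash
python3 -c "
from h import *
plan(509.3,-16.7,140,40.6)"
```

```text
t 9.5 pos [510.3 -16.8 140.5] tool d mm [-0.7 -0.7  0.5] rot deg [ 0.15 -0.15 -0.01] F [-0.8  0.3  1.7] gap 0.222
```

servo_tool(xyz=[[0, 0, 0.002], [0, 0, 0.002]], delta_rot=[[0, 0, 0], [0, 0, 0]], grip=[-1, -1])

```text
time_s: 9.7
ee_pos: [510.4, -16.8, 137.1]
eef_rot: [0.001, 0.938, 0.347, 0.002]
ft_force: [-3.1, 1.2, 7.6]
finger_gap: 0.221
```

servo_tool(xyz=[[0, 0, 0.002], [0, 0, 0.002]], delta_rot=[[0, 0, 0], [0, 0, 0]], grip=[-1, -1])

```text
time_s: 9.9
ee_pos: [510.3, -16.7, 133.6]
eef_rot: [0.001, 0.938, 0.347, 0.002]
ft_force: [-3.4, -0.3, 7.2]
finger_gap: 0.218
```

servo_tool(xyz=[[-0.0006, -0.0004, 0.002], [0, 0, 0.002], [0, 0, 0.002]], delta_rot=[[0, 0, 0], [0, 0, 0], [0, 0, 0]], grip=[-1, -1, -1])

```text
time_s: 10.2
ee_pos: [510.2, -16.7, 128.5]
eef_rot: [0.001, 0.938, 0.347, 0.003]
ft_force: [-3.1, 0.8, 7.9]
finger_gap: 0.225
```

```bash
python3 -c "
from h import *
plan(509.3,-16.7,120,40.6)"
```

```text
t 10.2 pos [510.2 -16.7 128.5] tool d mm [-0.7 -0.6  8.5] rot deg [ 0.28 -0.26 -0.  ] F [-3.1  0.8  7.9] gap 0.225
```

servo_tool(xyz=[[-0.001, -0.0008, 0.001], [0, 0, 0.002], [0, 0, 0.001]], delta_rot=[[0.2, -0.2, 0], [0, 0, 0], [0, 0, 0]], grip=[-1, -1, -1])

```text
time_s: 10.5
ee_pos: [510.3, -16.8, 125.8]
eef_rot: [0.001, 0.938, 0.347, 0.003]
ft_force: [-3.3, 1.2, 8.3]
finger_gap: 0.219
```

```bash
python3 -c "
from h import *
plan(509.3,-16.7,120,40.6)"
```

```text
t 10.5 pos [510.3 -16.8 125.8] tool d mm [-0.7 -0.7  5.8] rot deg [ 0.24 -0.24 -0.01] F [-3.3  1.2  8.3] gap 0.219
```

servo_tool(xyz=[[0, 0, 0.0015], [0, 0, 0.0015], [0, 0, 0.001]], delta_rot=[[0, 0, 0], [0, 0, 0], [0, 0, 0]], grip=[-1, -1, -1])

```text
time_s: 10.8
ee_pos: [510.2, -16.7, 122.5]
eef_rot: [0.001, 0.938, 0.347, 0.003]
ft_force: [-2.9, 0.7, 8.1]
finger_gap: 0.224
```

servo_tool(xyz=[[0, 0, 0.001], [0, 0, 0.001]], delta_rot=[[0, 0, 0], [0, 0, 0]], grip=[-1, -1])

```text
time_s: 11.0
ee_pos: [510.2, -16.7, 121.0]
eef_rot: [0.001, 0.938, 0.347, 0.003]
ft_force: [-2.9, 1.4, 7.6]
finger_gap: 0.224
```

servo_tool(xyz=[[0, 0, 0.001], [0, 0, 0.001]], delta_rot=[[0, 0, 0], [0, 0, 0]], grip=[-1, -1])

```text
time_s: 11.2
ee_pos: [510.2, -16.7, 119.6]
eef_rot: [0.002, 0.938, 0.347, 0.003]
ft_force: [-2.4, 1.2, 7.4]
finger_gap: 0.222
```

servo_tool(xyz=[[0, 0, 0.001], [0, 0, 0.001]], delta_rot=[[0, 0, 0], [0, 0, 0]], grip=[-1, -1])

```text
time_s: 11.4
ee_pos: [510.2, -16.7, 118.1]
eef_rot: [0.002, 0.938, 0.347, 0.003]
ft_force: [-2.6, 0.3, 8.3]
finger_gap: 0.227
```

servo_tool(xyz=[[0, 0, 0.001], [0, 0, 0.001]], delta_rot=[[0, 0, 0], [0, 0, 0]], grip=[-1, -1])

```text
time_s: 11.6
ee_pos: [510.2, -16.7, 116.6]
eef_rot: [0.002, 0.938, 0.347, 0.003]
ft_force: [-2.4, 0.5, 7.2]
finger_gap: 0.219
```

servo_tool(xyz=[[0, 0, 0.001], [0, 0, 0.001]], delta_rot=[[0, 0, 0], [0, 0, 0]], grip=[-1, -1])

```text
time_s: 11.8
ee_pos: [510.1, -16.7, 115.1]
eef_rot: [0.002, 0.938, 0.347, 0.003]
ft_force: [-1.4, 0.2, 8.1]
finger_gap: 0.22
```

servo_tool(xyz=[[0, 0, 0.001], [0, 0, 0.001]], delta_rot=[[0, 0, 0], [0, 0, 0]], grip=[-1, -1])

```text
time_s: 12.0
ee_pos: [510.1, -16.7, 113.6]
eef_rot: [0.002, 0.938, 0.347, 0.003]
ft_force: [-2.8, 0.8, 7.5]
finger_gap: 0.221
```

servo_tool(xyz=[[0, 0, 0.001], [0, 0, 0.001]], delta_rot=[[0, 0, 0], [0, 0, 0]], grip=[-1, -1])

```text
time_s: 12.2
ee_pos: [510.1, -16.7, 112.2]
eef_rot: [0.002, 0.938, 0.347, 0.003]
ft_force: [-2.0, 1.1, 9.6]
finger_gap: 0.221
```

servo_tool(xyz=[[0, 0, 0.001], [0, 0, 0.001]], delta_rot=[[0, 0, 0], [0, 0, 0]], grip=[-1, -1])

```text
time_s: 12.4
ee_pos: [510.3, -16.7, 111.9]
eef_rot: [0.002, 0.938, 0.347, 0.004]
ft_force: [-5.1, 0.5, 17.0]
finger_gap: 0.224
```

```bash
python3 -c "
from h import *
plan(509.3,-16.7,120,40.6)
cv2.imwrite('pics/s8.png',cv2.cvtColor(imaging.camera('scene'),cv2.COLOR_RGB2BGR))
plan(509.3,-16.7,120,40.6)"
```

```text
t 12.4 pos [510.3 -16.7 111.9] tool d mm [-0.7 -0.5 -8.1] rot deg [ 0.42 -0.33  0.04] F [-5.1  0.5 17. ] gap 0.224
t 12.45 pos [510.2 -16.7 112. ] tool d mm [-0.7 -0.5 -8. ] rot deg [ 0.42 -0.33  0.04] F [-5.4  1.6 16.3] gap 0.222
```

servo_tool(xyz=[[0, 0, 0.001]], delta_rot=[[0, 0, 0]], grip=[-1])

```text
time_s: 12.55
ee_pos: [510.2, -16.6, 112.0]
eef_rot: [0.003, 0.938, 0.347, 0.004]
ft_force: [-5.7, 1.0, 15.2]
finger_gap: 0.222
```

View pics/s8.png

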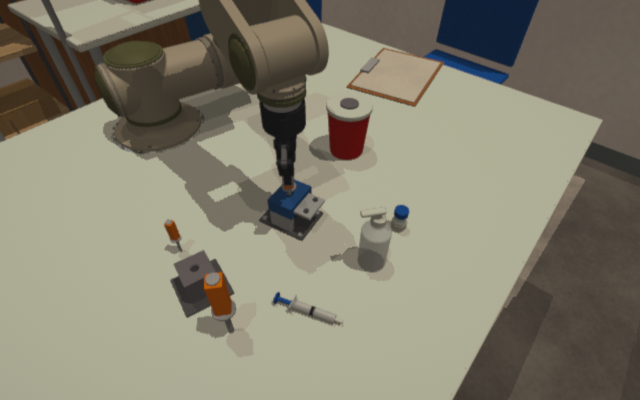

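The pin is firm: no motion at 15–17 N net (about 17–18 N push), and the tip is about 39 mm below the mouth, inside the 31–43 mm range. Withdrawing straight up.

servo_tool(xyz=[[0, 0, -0.004], [0, 0, -0.01], [0, 0, -0.012], [0, 0, -0.012]], delta_rot=[[0.2, -0.1, 0], [0, 0, 0], [0, 0, 0], [0, 0, 0]], grip=[-1, -1, -1, -1])

```text
time_s: 12.95
ee_pos: [509.6, -16.6, 150.0]
eef_rot: [0.0, 0.938, 0.347, 0.001]
ft_force: [0.6, -0.4, -1.7]
finger_gap: 0.22
```

servo_tool(xyz=[[0, 0, -0.015], [0, 0, -0.015], [0, 0, -0.015], [0, 0, 0], [0, 0, 0]], delta_rot=[[0, 0, 0], [0, 0, 0], [0, 0, 0], [0, 0, 0], [0, 0, 0]], grip=[-1, -1, -1, -1, -1])

```text
time_s: 13.45
ee_pos: [510.3, -16.9, 198.5]
eef_rot: [0.001, 0.938, 0.347, 0.003]
ft_force: [-0.1, -0.0, -1.2]
finger_gap: 0.222
```

```bash
python3 -c "
from h import *
plan(499.8,-249.3,200,40.6)
im=cv2.cvtColor(imaging.camera('wrist'),cv2.COLOR_RGB2BGR);cv2.imwrite('pics/w9.png',im)
cv2.imwrite('pics/c9.png',cv2.resize(im[160:250,270:370],(800,720) ,interpolation=cv2.INTER_CUBIC))"
```

```text
t 13.45 pos [510.3 -16.9 198.5] tool d mm [-159.3  169.6   -1.5] rot deg [ 0.23 -0.25  0.02] F [-0.1 -0.  -1.2] gap 0.222
```

View pics/c9.png

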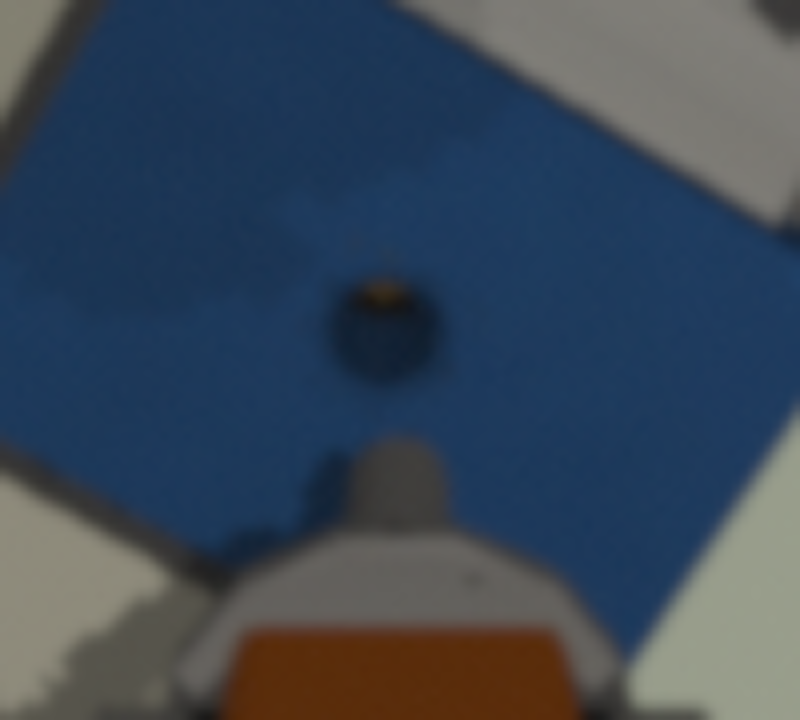

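The hole at (385,330) in the crop is now dark with the brass far down, and the punch hasn't slipped in the grip. Moving back to the stand.

servo_tool(xyz=[[-0.01, 0.01, 0], [-0.02, 0.022, 0], [-0.021, 0.023, 0], [-0.021, 0.023, 0], [-0.021, 0.023, 0], [-0.021, 0.023, 0], [-0.02, 0.022, 0], [-0.01, 0.01, 0], [0, 0, 0], [0, 0, 0], [0, 0, 0]], delta_rot=[[0.2, -0.2, 0], [0, 0, 0], [0, 0, 0], [0, 0, 0], [0, 0, 0], [0, 0, 0], [0, 0, 0], [0, 0, 0], [0, 0, 0], [0, 0, 0], [0, 0, 0]], grip=[-1, -1, -1, -1, -1, -1, -1, -1, -1, -1, -1])

```text
time_s: 14.6
ee_pos: [498.1, -241.8, 190.5]
eef_rot: [-0.005, 0.938, 0.347, -0.005]
ft_force: [0.1, 0.8, -0.7]
finger_gap: 0.223
```

```bash
python3 -c "
from h import *
plan(500.1,-249.2,170,40.6)"
```

```text
t 14.6 pos [ 498.1 -241.8  190.5] tool d mm [-3.2  7.2 20.4] rot deg [-0.75  0.28  0.02] F [ 0.1  0.8 -0.7] gap 0.223
```

servo_tool(xyz=[[-0.002, 0.004, 0.005], [-0.001, 0.003, 0.01], [0, 0, 0.005], [0, 0, 0], [0, 0, 0]], delta_rot=[[-0.4, 0.2, 0], [-0.3, 0.1, 0], [0, 0, 0], [0, 0, 0], [0, 0, 0]], grip=[-1, -1, -1, -1, -1])

```text
time_s: 15.1
ee_pos: [501.0, -245.8, 169.6]
eef_rot: [-0.0, 0.937, 0.35, 0.001]
ft_force: [-0.5, 0.0, -1.0]
finger_gap: 0.223
```

```bash
python3 -c "
from h import *
plan(500.1,-249.2,150,40.6)
W=imaging.calibration('wrist')
im=cv2.cvtColor(imaging.camera('wrist'),cv2.COLOR_RGB2BGR);cv2.imwrite('pics/w10.png',im)
print(proj(W,(499.8,-249.1,64)))
cv2.imwrite('pics/c10.png',cv2.resize(im[160:250,270:370],(800,720) ,interpolation=cv2.INTER_CUBIC))"
```

```text
t 15.1 pos [ 501.  -245.8  169.6] tool d mm [-2.9  1.9 19.6] rot deg [ 0.01 -0.07  0.32] F [-0.5  0.  -1. ] gap 0.223
(np.float64(321.87280331382823), np.float64(210.51855337011142))
```

View pics/c10.png

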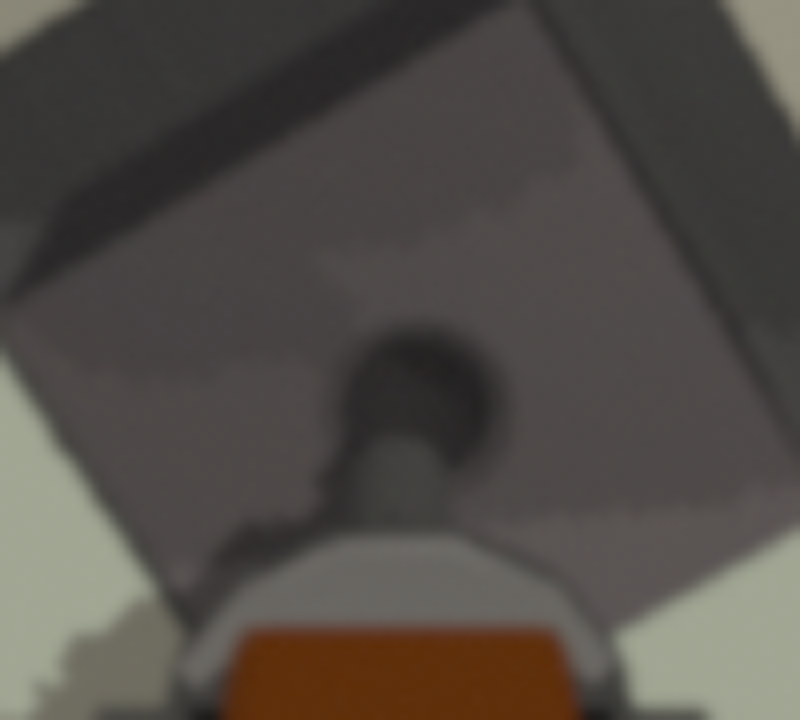

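servo_tool(xyz=[[-0.0025, 0.002, 0.005], [0, 0, 0.005], [0, 0, 0], [0, 0, 0]], delta_rot=[[0, 0, 0.3], [0, 0, 0], [0, 0, 0], [0, 0, 0]], grip=[-1, -1, -1, -1])

```text
time_s: 15.55
ee_pos: [500.6, -249.3, 159.3]
eef_rot: [0.0, 0.938, 0.347, 0.001]
ft_force: [-1.0, -1.0, -1.8]
finger_gap: 0.225
```

```bash
python3 -c "
from h import *
plan(500.1,-249.2,135,40.6)"
```

```text
t 15.55 pos [ 500.6 -249.3  159.3] tool d mm [-0.3 -0.4 24.3] rot deg [ 0.07 -0.08  0.  ] F [-1.  -1.  -1.8] gap 0.225
```

Centred. Now into the hole.

servo_tool(xyz=[[0, 0, 0.005], [0, 0, 0.008], [0, 0, 0.006], [0, 0, 0]], delta_rot=[[0, 0, 0], [0, 0, 0], [0, 0, 0], [0, 0, 0]], grip=[-1, -1, -1, -1])

```text
time_s: 15.95
ee_pos: [500.5, -249.2, 138.5]
eef_rot: [0.0, 0.938, 0.347, 0.001]
ft_force: [0.2, -0.1, -1.3]
finger_gap: 0.223
```

servo_tool(xyz=[[0, 0, 0.008], [0, 0, 0.008], [0, 0, 0.008], [0, 0, 0], [0, 0, 0]], delta_rot=[[0, 0, 0], [0, 0, 0], [0, 0, 0], [0, 0, 0], [0, 0, 0]], grip=[-1, -1, -1, -1, -1])

```text
time_s: 16.45
ee_pos: [500.5, -249.1, 111.9]
eef_rot: [-0.0, 0.938, 0.347, 0.001]
ft_force: [0.1, -0.5, -1.1]
finger_gap: 0.223
```

```bash
python3 -c "
from h import *
plan(500.1,-249.2,82.8,40.6)"
```

```text
t 16.45 pos [ 500.5 -249.1  111.9] tool d mm [-0.4 -0.2 29.1] rot deg [ 0.   -0.07  0.  ] F [ 0.1 -0.5 -1.1] gap 0.223
```

servo_tool(xyz=[[0, 0, 0.007], [0, 0, 0.008], [0, 0, 0.005], [0, 0, 0], [0, 0, 0]], delta_rot=[[0, 0, 0], [0, 0, 0], [0, 0, 0], [0, 0, 0], [0, 0, 0]], grip=[-1, -1, -1, -1, -1])

```text
time_s: 16.95
ee_pos: [500.7, -249.2, 90.3]
eef_rot: [0.0, 0.938, 0.347, 0.001]
ft_force: [-1.0, 0.4, -1.5]
finger_gap: 0.224
```

servo_tool(xyz=[[0, 0, 0.003], [0, 0, 0.001], [0, 0, 0]], delta_rot=[[0, 0, 0], [0, 0, 0], [0, 0, 0]], grip=[-1, -1, -1])

```text
time_s: 17.25
ee_pos: [500.9, -249.4, 86.4]
eef_rot: [0.0, 0.938, 0.347, 0.001]
ft_force: [-0.2, 0.1, -2.4]
finger_gap: 0.224
```

servo_tool(xyz=[[0, 0, 0.002], [0, 0, 0.001], [0, 0, 0]], delta_rot=[[0, 0, 0], [0, 0, 0], [0, 0, 0]], grip=[-1, -1, -1])

```text
time_s: 17.55
ee_pos: [501.0, -249.5, 83.3]
eef_rot: [0.001, 0.938, 0.347, 0.001]
ft_force: [-1.0, -0.2, -2.0]
finger_gap: 0.219
```

servo_tool(xyz=[[0, 0, 0.001], [0, 0, 0.001]], delta_rot=[[0, 0, 0], [0, 0, 0]], grip=[-1, -1])

```text
time_s: 17.75
ee_pos: [501.1, -249.5, 82.7]
eef_rot: [0.001, 0.938, 0.347, 0.001]
ft_force: [-4.5, 2.6, 13.2]
finger_gap: 0.221
```

Guard seated at TCP z 82.7, against 82.8 at the grasp. I'll ease off and open.

servo_tool(xyz=[[0, 0, 0], [0, 0, 0], [0, 0, 0], [0, 0, 0], [0, 0, 0], [0, 0, 0], [0, 0, 0], [0, 0, 0], [0, 0, 0]], delta_rot=[[0, 0, 0], [0, 0, 0], [0, 0, 0], [0, 0, 0], [0, 0, 0], [0, 0, 0], [0, 0, 0], [0, 0, 0], [0, 0, 0]], grip=[-1, -1, 1, 1, 1, 1, 1, 1, 1])

```text
time_s: 18.65
ee_pos: [501.4, -249.8, 83.1]
eef_rot: [0.002, 0.938, 0.347, 0.002]
ft_force: [0.4, -0.0, -0.2]
finger_gap: 0.999
```

```bash
python3 -c "
from h import *
plan(500.1,-249.6,200,40.6)"
```

```text
t 18.65 pos [ 501.4 -249.8   83.1] tool d mm [  -0.7   -0.5 -116.9] rot deg [ 0.25 -0.11  0.01] F [ 0.4 -0.  -0.2] gap 0.999
```

servo_tool(xyz=[[0, 0, -0.008], [0, 0, -0.015], [0, 0, -0.025], [0, 0, -0.03], [0, 0, -0.03], [0, 0, -0.02], [0, 0, 0], [0, 0, 0], [0, 0, 0]], delta_rot=[[0, 0, 0], [0, 0, 0], [0, 0, 0], [0, 0, 0], [0, 0, 0], [0, 0, 0], [0, 0, 0], [0, 0, 0], [0, 0, 0]], grip=[1, 1, 1, 1, 1, 1, 1, 1, 1])

```text
time_s: 19.55
ee_pos: [500.2, -249.0, 218.3]
eef_rot: [0.002, 0.938, 0.347, 0.002]
ft_force: [-1.0, -0.1, 0.0]
finger_gap: 1.003
```

```bash
python3 -c "
from h import *
plan(499.8,-249.6,227,40.6)
W=imaging.calibration('wrist');print(proj(W,(499.7,-249.6,135)),proj(W,(499.7,-249.6,66)))
cv2.imwrite('pics/w11.png',cv2.cvtColor(imaging.camera('wrist'),cv2.COLOR_RGB2BGR))
cv2.imwrite('pics/s11.png',cv2.cvtColor(imaging.camera('scene'),cv2.COLOR_RGB2BGR))
cv2.imwrite('pics/t11.png',cv2.cvtColor(imaging.camera('top'),cv2.COLOR_RGB2BGR))"
```

```text
t 19.55 pos [ 500.2 -249.   218.3] tool d mm [-0.7  0.2 -8.7] rot deg [ 0.23 -0.11  0.01] F [-1.  -0.1  0. ] gap 1.003
(np.float64(319.30078640202055), np.float64(216.10236596627635)) (np.float64(319.1747782693413), np.float64(193.8401061488972))
```

View pics/w11.png

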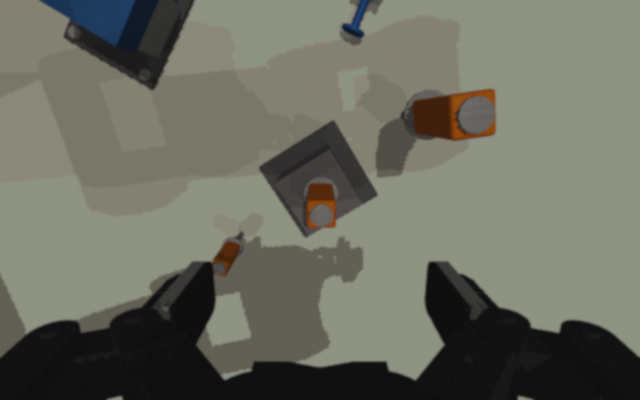

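View pics/s11.png

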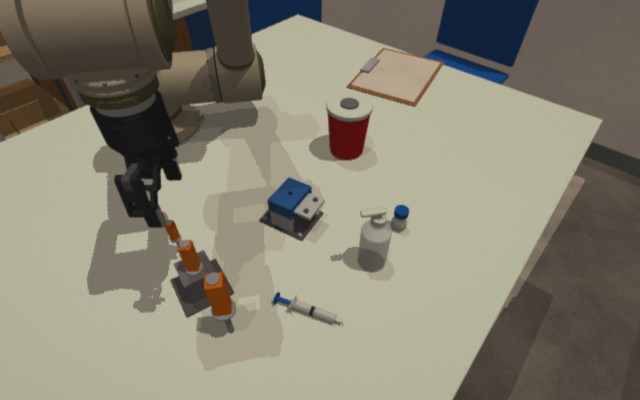

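The punch stands upright in the stand: cap seen at (320,214), predicted (319,216). The tub, bottle, syringe and vial are at their original pixels, and the gripper is clear.

```bash
python3 -c "
from plant import r
print(r.hand_in(), r.observe()['time_s'])"
```

```text
the job is handed in; nothing more can be done
the job is handed in; nothing more can be done
```

The pin is driven out and firm on its pad, and the middle-sized punch is back in its stand and released. I handed the job in at about 20 s of the 59 s allowed.

- **Pin:** It slid at about 9 N and then stopped dead with the tip about 39 mm below the mouth, inside the 31–43 mm range. It did not move under a firm push of about 17–18 N. The highest force reading was 17.0 N, or about 18.6 N once the punch's weight is added. There was also up to 5.7 N of sideways load from the hole wall, which I could not fully trim out. Readings were taken only at the end of each short move, so a brief higher peak would not show. Afterwards the hole looked dark, with the brass far down.
- **Punch:** The guard seated at the same tool height as when I picked it up (82.7 mm against 82.8 mm). In the last wrist picture it stands upright in the stand, with the cap within about 2 pixels of where it should be.
- **Surroundings:** The tub, bottle, syringe and vial, and the other two punches, look unmoved in the scene view. The gripper is open and well clear. No check failed, but I did not examine the final top view.

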